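# Press a glued heel top piece flat on its slope

## Robot

A 6-joint arm with a two-finger parallel gripper is mounted at the origin on the work surface. World frame = base frame: x ahead of the robot, y to its left, z up, the work surface at z = 0. Lengths are in m, angles in degrees, forces in N, time in s.
With the tool pointing down it reaches from about 0.4 to 0.825 m from the base axis. Payload 7 kg.
Tool frame: the origin (TCP) lies where the fingers leave the gripper's body, on its centre line; the fingertips stand 66 mm ahead of it and the grasp point (between the pads) lies 47 mm ahead of it; z points along the fingers, y is the direction in which the jaws open and shut (so a half turn about z gives the same grasp; the last joint's range is limited). The gripper opens to 88 mm and grips with 3 to 60 N. Pads are 19 mm wide; open, the fingers measure 130 mm over their backs; the gripper's body (78 mm by 193 mm) begins 47 mm behind the grasp point.
Start: joints at [-59.41, 20.546, 0.682, 0, -70.136, -16.507], TCP at [0.164, -0.655, 0.292] pointing down, gripper open.
Joint ranges: [-176.03, 176.03], [-82.01, 121.73], [-58.28, 71.71], [-173.87, 95.51], [-174.79, -0.11], [-173.66, 173.66]. Speed limits (degrees/s): [136.94, 136.94, 172.46, 180, 180, 180].

## Interface

Orientations are given as [roll, pitch, yaw] about the fixed x, y, z axes, in that order (R = Rz(yaw) Ry(pitch) Rx(roll)).
In Python, from plant import get_obs, snapshot, close_job gives the robot as it stands.
- The arm moves only by the tool play_rows, never from a script. Its argument "series" is a list of rows, each a list of 5 numbers: the opening in per cent of the stroke, from 0 (shut) to 100 (fully open), then the shift along the tool's x, y, z in m, then the turn about the tool's z in degrees. In form: [[jaw, dx, dy, dz, spin], ...]. A call has 1 to 10 rows; each row is the pose to reach, as a shift and turn from the pose commanded when the call began, along the tool's axes at that moment; what a row does not reach only later rows make up. A row lasts 1/10 s, in which the tool goes at most 50 mm and 8.59 degrees, less where a joint would pass 70% of its speed; a pose out of reach is approached as far as the arm can. A call with a gripper value outside its range is refused whole. The fingers move at their own pace and stop on an object; the grip force is fixed at half the most. Time passes only in rows, so rows that repeat a pose let the fingers close. It gives the time, the measured TCP pose, the force and the opening at its end, in the units of the state.
- get_obs(): the state, without advancing time (a new reading comes with each control period).
- snapshot(name): name is "scene" or "side" or "wrist"; returns a dict with "frame" (480x640x3 uint8, red, green, blue), "z_map" (480x640 float32, m along the optical axis (not along the pixel's ray), 0 where there is no reading), "mtx" (3x3 intrinsics, pixels), "camera_from_world" (4x4, takes a point from world to camera coordinates); the wrist camera has in their place "tool_from_camera" (4x4, takes a point from camera to tool coordinates, whose origin is the TCP and whose axes are the flange's). Camera axes: x right, y up, looking along -z (the intrinsics and any distortion apply to the point x, -y, -z); pixel columns grow to the right and rows downward; lengths in m; the calibration is good to about 2 mm. The wrist camera is an equidistant fisheye: a pixel r from the principal point sees the ray r / f radians off the axis. A picture is of the moment at which its call begins: read the wrist's pose just before it.
- close_job(): hands the job in, once; it reports no verdict.
The state is a dict: "clock": time; "joint_pos": joint angles; "qvel": joint speeds; "tau": joint torques, N m; "tool_pos": TCP position; "orientation": TCP orientation; "force": force on the tool from outside, world axes, zero at the start; "moment": the same for the moment, N m; "opening": finger opening in m.
Only numpy, scipy, OpenCV 4.12 (cv2) and the standard library are available. Lean on these libraries where they do the work, as an engineer would, in place of code of your own. Each camera call takes 0.05 s, during which the arm holds its last target.

## Task

The black rubber top piece has just been glued onto the sloping wooden heel in the sprung stand. Pick up the rectangular pressing pad (its upright rib is the grip), tilt it to the slope, lay its foot flush and square over the top piece, long side up and down the slope, and push gently until the sprung stand has sunk about 1 cm. Finish while still holding the pad pressed flush there: do not let go, and leave the other things on the bench where they are.

Things in the scene. Friction and masses are not known exactly. Their poses are not given: they have to be found in the camera images.
- pad_center (a point): Loose rectangular pressing pad, pale wood, 110 to 230 g, starts upright on the bench on the right: flat foot 90 (x) x 68 (y) x 12 mm with an upright rib on its middle, 60 (x) x 16 (y) x 44 mm high, to pinch across y. 56 mm tall in all. Point at its centre, 28 mm above the underside; z from foot to rib, x along the long side. Swaps places with the round pad at random.
- seat (a point): Centre of the flat black rubber face, 74 (x) x 60 (y) mm, on a wooden heel in a steel stand fixed to the bench (base 150 x 120 mm). z: outward normal; x: up the slope, away from the robot; y: level across it. It slopes 11 to 31 degrees towards the robot, different each time, as is the yaw. The tilt is locked and will not turn. Face about 125 mm above the bench; it sinks straight down on a spring.
- plunger (a joint): How far the sprung head of the stand has been pushed straight down, in m: 0 at rest, stop at 0.020. It begins to sink at a vertical push of about 3 N and takes about 7 N more for each 10 mm; it springs back when released.
- round_pad: Bystander: round pressing pad of pale wood, foot 72 mm across, knob on top, 56 mm tall; origin under its centre.
- glue: Bystander: amber glass glue jar 64 mm across, 85 mm tall; origin under its centre.
- tin: Bystander: empty aluminium cup 72 mm across, 50 mm tall; origin under its centre.
- hammer: Bystander: hammer 250 mm long lying on the bench between the pads and the stand, head away from the robot.
- spool: Bystander: thread spool 48 mm across, 58 mm tall; origin under its centre.
- last: Bystander: wooden shoe last about 230 mm long, 75 mm tall, at the far left.
- brush: Bystander: brush 200 mm long lying on the bench at the far right.
Mind the look-alikes: they are no part of the job. What is shaped like the part that bears pad_center but red is not meant.

How it is judged:
By the outcome, as a careful person would: the job done as asked, in the order asked, and still so for the second after the job is handed in, while the arm keeps its last pose, push and grip.
It also fails if it takes over 37 s, if anything falls off the work surface, if the arm or the gripper's body presses on something with over 40 N, if the wrist force passes 120 N, or if a joint passes its speed limit or range.

## Working session

There is one attempt and no reset: what is moved stays moved. The work goes in short steps, Python scripts to look and compute and a tool call to move; the robot and the scene stay as the last step left them, time stands still between calls to the robot, and variables do not carry over. Pictures are saved under pics/ and viewed, and the job is handed in when it is done.

Besides the shell and the picture viewer there is one more tool, called after "Request:" by a JSON object that holds its "method" and its "body". play_rows: Moves the arm, as the interface text tells. Its arguments: {"type":"object","properties":{"series":{"type":"array"}},"required":["series"]}

```bash
mkdir -p pics; ls
cat > h.py <<'E'
import numpy as np, cv2
from plant import get_obs, snapshot
from scipy.spatial.transform import Rotation as R
def snap(n,f):
    s=snapshot(n); cv2.imwrite(f'pics/{f}.png',s['frame'][:,:,::-1]); np.savez(f'{f}.npz',**{k:v for k,v in s.items()}); return s
def cloud(s):
    K=s['mtx'];z=s['z_map'];v,u=np.mgrid[:480,:640]
    P=np.stack([(u-K[0,2])/K[0,0]*z,-(v-K[1,2])/K[1,1]*z,-z],-1)
    T=np.linalg.inv(s['camera_from_world']); W=P@T[:3,:3].T+T[:3,3]; W[z==0]=np.nan; return W
E
python3 - <<'E'
from h import *
for n in ['scene','side','wrist']:
    s=snap(n,n+'0'); print(n,list(s), s['mtx'].round(1).tolist(),(s['z_map']>0).mean())
print(get_obs())
E
```

```text
pics
scene ['frame', 'z_map', 'mtx', 'camera_from_world'] [[447.8, 0.0, 318.1], [0.0, 447.8, 235.4], [0.0, 0.0, 1.0]] 0.9959733072916667
side ['frame', 'z_map', 'mtx', 'camera_from_world'] [[544.1, 0.0, 321.3], [0.0, 544.1, 242.0], [0.0, 0.0, 1.0]] 0.9960774739583333
wrist ['frame', 'z_map', 'mtx', 'tool_from_camera'] [[371.6, 0.0, 325.9], [0.0, 371.6, 240.1], [0.0, 0.0, 1.0]] 0.9565983072916666
{'clock': 0.15, 'joint_pos': array([-5.94071079e+01,  2.05832398e+01,  6.44982451e-01, -1.55147215e-02,
       -7.01354104e+01, -1.65086057e+01]), 'qvel': array([ 0.0424349 , -0.17829001,  0.21441818,  0.05109271, -0.07535235,
       -0.05389015]), 'tau': array([ 1.46170241e-04, -5.83275640e+01,  2.93294191e+01,  7.00119808e+00,
        8.81996850e-03, -1.29574087e-04]), 'tool_pos': array([ 0.16419379, -0.65442449,  0.29141476]), 'orientation': array([ 1.79925224e+02, -6.95002950e-03, -1.65920990e+02]), 'force': array([-0.23476481,  0.52330707,  0.44159621]), 'moment': array([ 0.02385873,  0.02921182, -0.02530581]), 'opening': 0.0876488299797071}
```

```bash
python3 -c "
import cv2,numpy as np
a=[cv2.imread(f'pics/{n}0.png') for n in ['scene','side']]
cv2.imwrite('pics/both.png',cv2.resize(np.vstack(a),(448,600))) "
```

```text
(no output)
```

View pics/scene0.png

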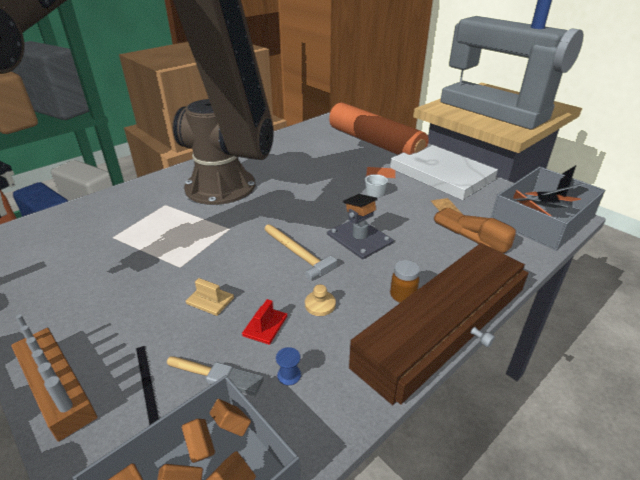

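View pics/side0.png

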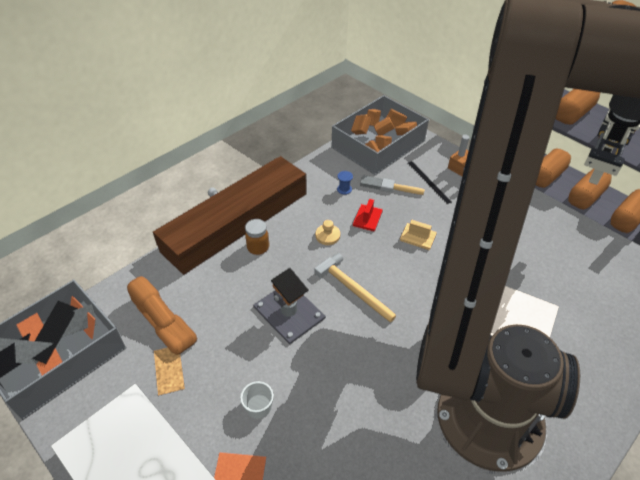

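View pics/wrist0.png

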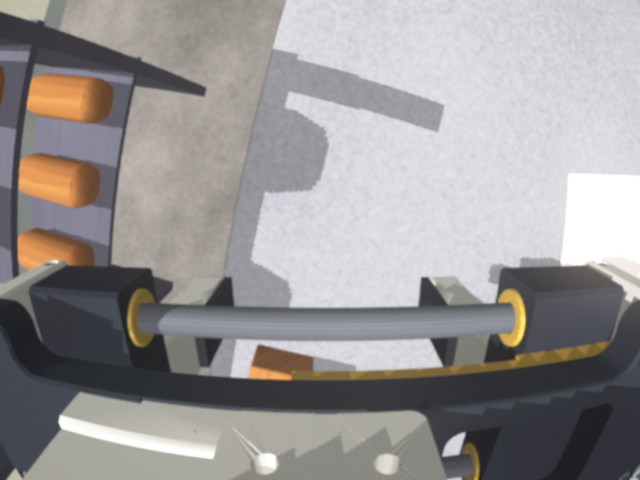

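Candidates in the scene view: the pale-wood rectangular pad at (210,296), the red rectangular pad at (265,322), and the round pale pad at (320,300). The pale rectangular one fits the description: it has a foot and an upright rib and isn't red. I'll confirm that in a crop and measure it.

```bash
cat > m.py <<'E'
from h import *
out=[]
for n in ['scene','side']:
    s=dict(np.load(n+'0.npz')); W=cloud(s); hsv=cv2.cvtColor(s['frame'],cv2.COLOR_RGB2HSV)
    u,v=(210,296) if n=='scene' else (418,234)
    bx=np.zeros((480,640),bool); bx[v-28:v+28,u-32:u+32]=1
    h=W[...,2]
    m=bx&(hsv[...,1]>70)&(hsv[...,0]>8)&(hsv[...,0]<30)&(h>0.004)&(h<0.07)
    for nm,mm in [('foot',m&(abs(h-.012)<.004)),('rib top',m&(h>.052)),('all',m)]:
        p=W[mm]
        if len(p)<5: print(n,nm,len(p));continue
        r=cv2.minAreaRect((p[:,:2]*1000).astype(np.float32)); print(n,nm,len(p),'z',np.percentile(p[:,2],[5,50,95]).round(4),'rect',np.round(r[0],1),np.round(r[1],1),round(r[2],1))
    su,sv=(360,201) if n=='scene' else (290,286)
    bx[:]=0; bx[sv-30:sv+30,su-30:su+30]=1
    m=bx&(hsv[...,2]<60)&(h>.09)&(h<.17)
    k,l,st,c=cv2.connectedComponentsWithStats(m.astype(np.uint8)); i=1+st[1:,4].argmax(); m=l==i
    cv2.imwrite(f'pics/m_{n}.png',m*255)
    me=cv2.erode(m.astype(np.uint8),np.ones((3,3)))>0
    p=W[me]; c=p.mean(0); U,S,V=np.linalg.svd(p-c); nn=V[2]*np.sign(V[2,2])
    res=(p-c)@nn; k=abs(res)<.004; c=p[k].mean(0); V=np.linalg.svd(p[k]-c)[2]; nn=V[2]*np.sign(V[2,2])
    p=W[m]; p=p[abs((p-c)@nn)<.006]
    down=np.array([nn[0],nn[1],0]); up=-down/np.linalg.norm(down); ex=up-nn*(up@nn); ex/=np.linalg.norm(ex); ey=np.cross(nn,ex)
    r=cv2.minAreaRect((np.c_[(p-c)@ex,(p-c)@ey]*1000).astype(np.float32))
    print(n,'seat',len(p),c.round(4),'n',nn.round(3),'tilt',np.degrees(np.arccos(nn[2])).round(2),'yaw',np.degrees(np.arctan2(ex[1],ex[0])).round(2),'res',res.std().round(4),'rect',np.round(r[0],1),np.round(r[1],1),round(r[2],1), 'ctr',(c+ex*r[0][0]/1e3+ey*r[0][1]/1e3).round(4))
    f=s['frame'][:,:,::-1]
    out+= [cv2.resize(f[v-35:v+35,u-40:u+40],(400,300)),cv2.resize(f[sv-45:sv+45,su-60:su+60],(400,300))]
cv2.imwrite('pics/crop.png',np.vstack([np.hstack(out[:2]),np.hstack(out[2:])]))
E
python3 m.py
```

```text
scene foot 533 z [0.0093 0.0125 0.0147] rect [ 455.2 -315.7] [93.3 69.4] 20.6
scene rib top 139 z [0.0529 0.0559 0.0583] rect [ 454.9 -316. ] [59.7 17.1] 23.9
scene all 989 z [0.008  0.0139 0.0564] rect [ 455.2 -315.7] [93.3 69.4] 20.6
scene seat 247 [0.5198 0.1204 0.1296] n [-0.282  0.006  0.959] tilt 16.37 yaw -1.28 res 0.0009 rect [-6.3  5.1] [58.3 79. ] 87.1 ctr [0.5138 0.1257 0.1278]
side foot 269 z [0.0082 0.0103 0.0144] rect [ 450.5 -309.8] [89.5 69.5] 23.1
side rib top 77 z [0.0524 0.0542 0.057 ] rect [ 450.5 -310.6] [58.4 20.5] 20.3
side all 656 z [0.0059 0.0128 0.0545] rect [ 451.  -310.4] [90.3 70.9] 23.5
side seat 650 [0.511  0.133  0.1252] n [-0.282  0.011  0.959] tilt 16.37 yaw -2.17 res 0.0023 rect [-1.  -1.7] [59.  73.5] 88.4 ctr [0.51   0.1313 0.1249][ WARN:0@0.804] global loadsave.cpp:1063 imwrite_ Unsupported depth image for selected encoder is fallbacked to CV_8U.
```

View pics/crop.png

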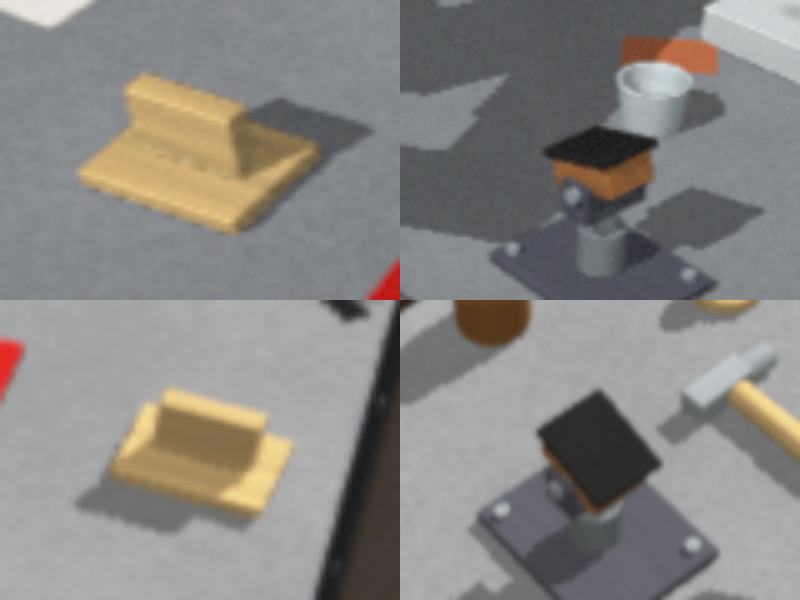

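The crop confirms it: a pale wood foot with an upright rib, not the red pad and not the round one. The seat slopes about 16° towards the robot. Next I'll move to a hover over the pad for a closer wrist-camera look.

```bash
cat >> h.py <<'E'
def shift(target,yaw=None):
    o=get_obs(); Rm=R.from_euler('xyz',o['orientation'],degrees=True).as_matrix()
    d=Rm.T@(np.array(target)-o['tool_pos'])
    y=0 if yaw is None else -((yaw-o['orientation'][2]+90)%180-90)
    print('shift',d.round(4),'spin',round(y,2)); 
def wcloud(s,o):
    K=s['mtx'];z=s['z_map'];v,u=np.mgrid[:480,:640]
    x=u-K[0,2];y=v-K[1,2];r=np.hypot(x,y)+1e-9;t=np.tan(np.minimum(r/K[0,0],1.45))
    P=np.stack([x/r*t*z,-y/r*t*z,-z],-1);P[(z==0)|(r/K[0,0]>1.3)]=np.nan
    T=s['tool_from_camera'];Q=P@T[:3,:3].T+T[:3,3]
    Rm=R.from_euler('xyz',o['orientation'],degrees=True).as_matrix()
    return Q@Rm.T+o['tool_pos']
E
python3 - <<'E'
from h import *
print(np.load('wrist0.npz')['tool_from_camera'].round(3))
shift([.453,-.313,.22],22)
E
```

```text
[[ 0.001  0.966  0.26   0.069]
 [ 1.    -0.001  0.     0.001]
 [ 0.     0.26  -0.966 -0.093]
 [ 0.     0.     0.     1.   ]]
shift [-0.3632  0.2608  0.0717] spin -7.92
```

Request:
{"method": "play_rows", "body": {"series": [[100,-0.04,0.029,0.008,-1],[100,-0.08,0.058,0.016,-2],[100,-0.12,0.087,0.024,-3],[100,-0.16,0.116,0.032,-4],[100,-0.2,0.145,0.04,-5],[100,-0.24,0.174,0.048,-6],[100,-0.28,0.203,0.056,-7],[100,-0.32,0.232,0.064,-8],[100,-0.363,0.261,0.072,-8],[100,-0.363,0.261,0.072,-8]]}}

```text
clock: 1.15
tool_pos: [0.4555, -0.3096, 0.2192]
orientation: [180.0, -0.0, -157.7]
force: [-0.1, -1.3, -0.2]
opening: 0.0873
```

```bash
cat > w.py <<'E'
from h import *
import sys
o=get_obs(); s=snap('wrist',sys.argv[1]); W=wcloud(s,o); np.save('W.npy',W)
print(o['clock'],o['tool_pos'].round(4),o['orientation'].round(2),o['force'].round(2))
hsv=cv2.cvtColor(s['frame'],cv2.COLOR_RGB2HSV);h=W[...,2]
m=(hsv[...,1]>70)&(hsv[...,0]>8)&(hsv[...,0]<30)&(np.hypot(W[...,0]-.453,W[...,1]+.313)<.08)
for nm,mm in [('foot',m&(abs(h-.012)<.005)),('rib',m&(h>.051)&(h<.065)),('all',m&(h>.006)&(h<.065))]:
    p=W[mm]
    if len(p)<9: print(nm,len(p)); continue
    r=cv2.minAreaRect((p[:,:2]*1000).astype(np.float32)); print(nm,len(p),np.percentile(p[:,2],[5,50,95]).round(4),[np.round(x,1) for x in r])
E
python3 w.py w1
```

```text
1.15 [ 0.4555 -0.3096  0.2192] [ 1.7996e+02 -1.0000e-02 -1.5766e+02] [-0.14 -1.35 -0.18]
foot 6598 [0.0116 0.0128 0.0139] [array([ 453.5, -313.4]), array([90.1, 67.8]), np.float64(21.5)]
rib 1744 [0.0554 0.0567 0.0578] [array([ 452.9, -313.1]), array([59.7, 15.5]), np.float64(21.9)]
all 8459 [0.0116 0.013  0.0572] [array([ 453.5, -313.4]), array([90.1, 67.8]), np.float64(21.5)]
```

View pics/w1.png

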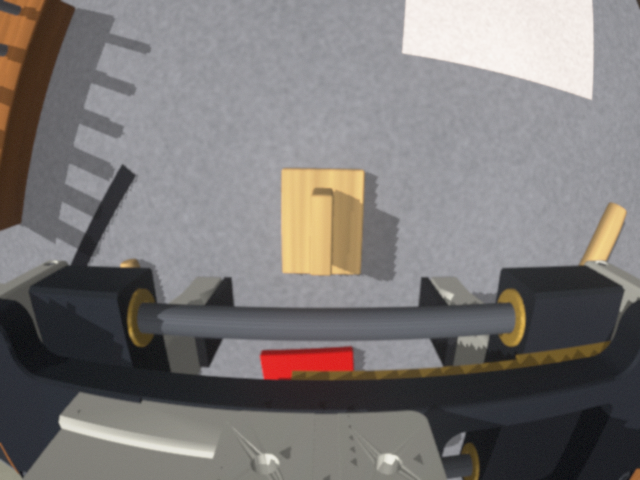

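Wrist view: the pad is at (322,222) and the red pad is at (307,362). The pad measures 90.1×67.8 mm with a 59.7×15.5 mm rib, as specified. Its centre is at (453.2, −313.2) mm and its yaw is 21.6°.

Run:
```python
from h import *
shift([.4532,-.3132,.087],21.6)
W=np.load('W.npy'); s=np.load('w1.npz'); h=W[...,2]
f=s['frame'].astype(int); m=(f[...,0]>150)&(f[...,1]<60)&(h>0)&(h<.07)
o=get_obs();Rm=R.from_euler('xyz',o['orientation'],degrees=True).as_matrix()
print('red tool-frame',np.nanmin((W[m]-o['tool_pos'])@Rm,0),np.nanmax((W[m]-o['tool_pos'])@Rm,0))
```

```text
shift [ 0.002  -0.0018  0.1325] spin 0.72
red tool-frame [-0.15453127 -0.06085118  0.20225102] [-0.12090203  0.02679396  0.21038188]
```

Request:
{"method": "play_rows", "body": {"series": [[100,0.002,-0.002,0.03,0.7],[100,0.002,-0.002,0.065,0.7],[100,0.002,-0.002,0.095,0.7],[100,0.002,-0.002,0.12,0.7],[100,0.002,-0.002,0.132,0.7],[100,0.002,-0.002,0.132,0.7],[10,0.002,-0.002,0.132,0.7],[10,0.002,-0.002,0.132,0.7],[10,0.002,-0.002,0.132,0.7],[10,0.002,-0.002,0.132,0.7]]}}

```text
clock: 2.2
tool_pos: [0.4521, -0.3159, 0.0891]
orientation: [-179.9, 0.1, -158.6]
force: [-0.6, -1.3, -0.6]
opening: 0.0613
```

Request:
{"method": "play_rows", "body": {"series": [[10,0,0,0,0],[10,0,0,0,0],[10,0,0,0,0],[10,0,0,0,0]]}}

```text
clock: 2.6
tool_pos: [0.4517, -0.3158, 0.0882]
orientation: [180.0, -0.0, -158.6]
force: [-0.1, -0.4, -0.1]
opening: 0.029
```

Request:
{"method": "play_rows", "body": {"series": [[10,0,0,0,0],[10,0,0,0,0],[10,0,0,0,0],[10,0,0,0,0]]}}

```text
clock: 3.0
tool_pos: [0.4516, -0.3158, 0.0881]
orientation: [180.0, -0.0, -158.6]
force: [-0.4, -0.2, -0.6]
opening: 0.016
```

Request:
{"method": "play_rows", "body": {"series": [[10,0,0,-0.02,0],[10,0,0,-0.05,0],[10,0,0,-0.09,0],[10,0,0,-0.13,0],[10,0,0,-0.17,0],[10,0,0,-0.2,0],[10,0,0,-0.2,0]]}}

```text
clock: 3.7
tool_pos: [0.4532, -0.3166, 0.2929]
orientation: [-179.7, 0.3, -158.6]
force: [0.8, 0.2, -2.7]
opening: 0.0157
```

Run:
```python
from h import *
print(get_obs()['opening'])
shift([.43,.125,.30],-3)
```

```text
0.015679653811929192
shift [-0.1396  0.4196 -0.0086] spin 24.41
```

Run:
```python
from h import *
shift([.58,.128,.30],-3)
```

```text
shift [-0.2804  0.3676 -0.0076] spin 24.41
```

Request:
{"method": "play_rows", "body": {"series": [[10,-0.028,0.037,-0.001,2.5],[10,-0.056,0.074,-0.002,5],[10,-0.084,0.111,-0.003,7.5],[10,-0.112,0.148,-0.004,10],[10,-0.14,0.185,-0.005,12.5],[10,-0.168,0.222,-0.006,15],[10,-0.196,0.259,-0.007,17.5],[10,-0.224,0.296,-0.008,20],[10,-0.252,0.333,-0.008,22.5],[10,-0.28,0.367,-0.008,24.4]]}}

```text
clock: 4.7
tool_pos: [0.5783, 0.13, 0.2951]
orientation: [-180.0, -0.1, 176.9]
force: [0.2, -1.0, -1.1]
opening: 0.0155
```

Request:
{"method": "play_rows", "body": {"series": [[10,0,0,0,0],[10,0,0,0,0],[10,0,0,0,0]]}}

```text
clock: 5.0
tool_pos: [0.5781, 0.1275, 0.2952]
orientation: [-180.0, -0.1, 177.0]
force: [-0.4, -1.1, -0.9]
opening: 0.0159
```

```bash
cat > ws.py <<'E'
from h import *
import sys
o=get_obs(); s=snap('wrist',sys.argv[1]); W=wcloud(s,o); np.save('W.npy',W)
print(o['clock'],o['tool_pos'].round(4),o['orientation'].round(2),o['force'].round(2),o['opening'])
hsv=cv2.cvtColor(s['frame'],cv2.COLOR_RGB2HSV);h=W[...,2]
near=np.hypot(W[...,0]-.512,W[...,1]-.128)<.07
m=near&(hsv[...,2]<70)&(h>.09)&(h<.16)
k,l,st,c=cv2.connectedComponentsWithStats(m.astype(np.uint8)); i=1+st[1:,4].argmax(); m=l==i
cv2.imwrite('pics/ms.png',(m*255).astype(np.uint8)); print(st[i])
p=W[cv2.erode(m.astype(np.uint8),np.ones((5,5)))>0]
c=np.median(p,0)
for _ in range(4):
    nn=np.linalg.svd(p-c,full_matrices=False)[2][2]; nn*=np.sign(nn[2]); r=(p-c)@nn; p=p[abs(r)<max(2*r.std(),.001)]; c=p.mean(0)
p=W[m]; p=p[abs((p-c)@nn)<.004]
up=-np.array([nn[0],nn[1],0])/np.hypot(*nn[:2]); ex=up-nn*(up@nn); ex/=np.linalg.norm(ex); ey=np.cross(nn,ex)
r=cv2.minAreaRect((np.c_[(p-c)@ex,(p-c)@ey]*1000).astype(np.float32))
print('seat',len(p),c.round(4),'tilt',np.degrees(np.arccos(nn[2])).round(2),'yaw',np.degrees(np.arctan2(ex[1],ex[0])).round(2),'rect',[np.round(x,1) for x in r],'ctr',(c+ex*r[0][0]/1e3+ey*r[0][1]/1e3).round(4))
E
python3 ws.py w2
```

```text
5.0 [0.5781 0.1275 0.2952] [-1.7996e+02 -9.0000e-02  1.7698e+02] [-0.39 -1.13 -0.91] 0.015911181083390135
[310 111  55  53 737]
  return _methods._mean(a, axis=axis, dtype=dtype,
  ret = um.true_divide(
Traceback (most recent call last):
  File "ws.py", line 13, in <module>
    nn=np.linalg.svd(p-c,full_matrices=False)[2][2]; nn*=np.sign(nn[2]); r=(p-c)@nn; p=p[abs(r)<max(2*r.std(),.001)]; c=p.mean(0)
       ~~~~~~~~~~~~~~~~~~~~~~~~~~~~~~~~~~~~~~~~~^^^
IndexError: index 2 is out of bounds for axis 0 with size 0
```

View pics/w2.png

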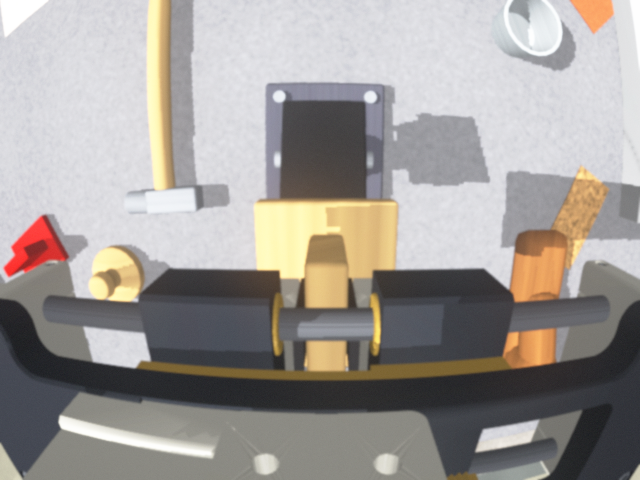

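The pad is held. The seat shows at (323,150), but the pad's edge at row 200 cuts off its upper end. I'll move about 50 mm further out for a full view.

Request:
{"method": "play_rows", "body": {"series": [[10,-0.025,0,0,0],[10,-0.05,0,0,0],[10,-0.05,0,0,0],[10,-0.05,0,0,0]]}}

```text
clock: 5.45
tool_pos: [0.6284, 0.1241, 0.2957]
orientation: [-180.0, -0.1, 176.9]
force: [-0.6, 0.2, -1.6]
opening: 0.0159
```

```bash
sed -i 's/hsv\[...,2\]<70/hsv[...,2]<45/' ws.py; python3 ws.py w3
```

```text
5.45 [0.6284 0.1241 0.2957] [-1.7998e+02 -6.0000e-02  1.7687e+02] [-0.56  0.24 -1.58] 0.015858255331718446Traceback (most recent call last):
  File "ws.py", line 8, in <module>
    k,l,st,c=cv2.connectedComponentsWithStats(m.astype(np.uint8)); i=1+st[1:,4].argmax(); m=l==i
                                                                       ~~~~~~~~~~~~~~~^^
ValueError: attempt to get argmax of an empty sequence
```

View pics/w3.png

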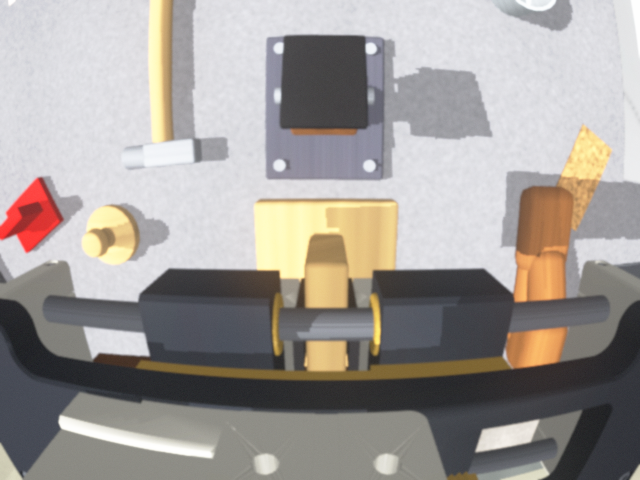

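View pics/ms.png

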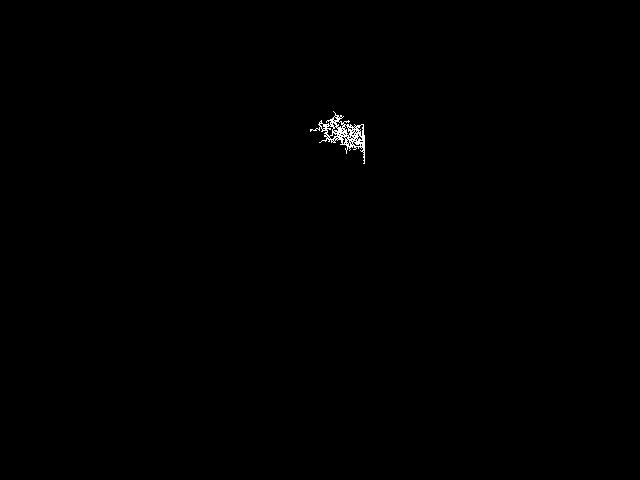

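Run:
```python
from h import *
s=np.load('w3.npz');W=np.load('W.npy')
for u,v in [(300,90),(323,90),(350,90),(323,50),(323,120),(230,100),(300,170),(290,230)]: print(u,v,s['frame'][v,u],s['z_map'][v,u],W[v,u].round(4))
```

```text
300 90 [68 66 68] 0.23977385 [0.5212 0.1129 0.1309]
323 90 [70 67 69] 0.23991883 [0.5222 0.1286 0.1308]
350 90 [70 69 71] 0.24005213 [0.523  0.147  0.1306]
323 50 [71 69 72] 0.24129634 [0.4908 0.1302 0.1209]
323 120 [73 69 69] 0.23958941 [0.5436 0.1275 0.1369]
230 100 [222 223 227] 0.36356774 [ 5.056e-01  3.030e-02 -3.000e-04]
300 170 [148 144 159] 0.37048826 [0.5853 0.1009 0.0129]
290 230 [255 247 182] 0.17352656 [0.5985 0.1097 0.2202]
```

```bash
sed -i 's/hsv\[...,2\]<45/hsv[...,2]<105/' ws.py; sed -i "s/^o=get_obs.*/o=get_obs(); s=snap('wrist',sys.argv[1]); W=wcloud(s,o); np.save('W.npy',W)/" ws.py; python3 ws.py w4
cat > wp.py <<'E'
from h import *
import sys
# held pad: foot upper face & rib top in tool frame
o=get_obs(); W=np.load('W.npy'); s=np.load(sys.argv[1]+'.npz')
Rm=R.from_euler('xyz',o['orientation'],degrees=True).as_matrix(); T=(W-o['tool_pos'])@Rm
hsv=cv2.cvtColor(s['frame'],cv2.COLOR_RGB2HSV)
m=(hsv[...,0]>8)&(hsv[...,0]<30)&(hsv[...,1]>50)&(abs(T[...,1])<.045)&(abs(T[...,0])<.06)
f=m&(T[...,2]>.06)&(T[...,2]<.1); f=cv2.erode(f.astype(np.uint8),np.ones((3,3)))>0
p=T[f]; c=p.mean(0)
for _ in range(4):
    n=np.linalg.svd(p-c,full_matrices=False)[2][2]; n*=-np.sign(n[2]); r=(p-c)@n; p=p[abs(r)<max(2*r.std(),.0008)]; c=p.mean(0)
q=T[m&(T[...,2]>.02)&(T[...,2]<.12)]
print('foot plane',len(p),'n tool',n.round(3),'tilt about y',np.degrees(np.arctan2(n[0],-n[2])).round(2),'about x',np.degrees(np.arctan2(n[1],-n[2])).round(2),'z at x=0',(c[2]+(c[0]*n[0]+c[1]*n[1])/n[2]).round(4))
print('foot extents x',np.percentile(p[:,0],[0.5,99.5]).round(4),'y',np.percentile(p[:,1],[.5,99.5]).round(4))
g=p[p[:,0]>p[:,0].max()-.02]; 
ends=[];
for a in np.arange(-.03,.031,.005):
    k=p[abs(p[:,1]-a)<.0025]; 
    if len(k)>5: ends.append((a,k[:,0].max()))
ends=np.array(ends); print('edge slope deg',np.degrees(np.arctan(np.polyfit(ends[:,0],ends[:,1],1)[0])).round(2),'edge x',np.median(ends[:,1]).round(4))
E
python3 wp.py w4
```

```text
5.5 [0.628  0.1243 0.2959] [-1.7999e+02 -4.0000e-02  1.7690e+02] [ 0.11 -0.72 -1.31] 0.01569691741965747
[ 280   36   88   94 7775]
seat 7704 [0.5153 0.1297 0.1284] tilt 16.2 yaw -3.16 rect [array([-2.7, -0.1]), array([59.1, 73.5]), np.float64(89.8)] ctr [0.5127 0.1297 0.1277]
foot plane 7331 n tool [ 0.005  0.001 -1.   ] tilt about y 0.28 about x 0.08 z at x=0 0.0755
foot extents x [0.0056 0.0424] y [-0.032   0.0332]
edge slope deg 0.01 edge x 0.0425
```

The measurements are consistent. The seat centre is (512.7, 129.7, 127.7) mm, tilt 16.2°, yaw −3.2°, with a 73.5×59 mm face. The pad sits square in the grip with about 0.3° of tilt.

The moves only allow spin about the vertical. So I'll touch the pad's underside to the seat's upper edge and lower along an arc about that edge, letting the pad pivot in the jaws until it lies flush.

Run:
```python
from h import *
shift([.5092,.130,.245],-3.2)
```

```text
shift [ 0.1188 -0.0009  0.0512] spin 0.13
```

Request:
{"method": "play_rows", "body": {"series": [[10,0.03,0,0,0.1],[10,0.06,-0.001,0.005,0.1],[10,0.09,-0.001,0.02,0.1],[10,0.119,-0.001,0.04,0.1],[10,0.119,-0.001,0.051,0.1],[10,0.119,-0.001,0.051,0.1],[10,0.119,-0.001,0.051,0.1],[10,0.119,-0.001,0.051,0.1]]}}

```text
clock: 6.35
tool_pos: [0.5107, 0.1309, 0.246]
orientation: [180.0, 0.1, 176.9]
force: [0.5, 0.5, -1.9]
opening: 0.0156
```

Run:
```python
from h import *
shift([.5092,.130,.2255],-3.2)
snap('side','side1')
```

```text
shift [ 0.0015 -0.001   0.0205] spin 0.07
```

View pics/side1.png

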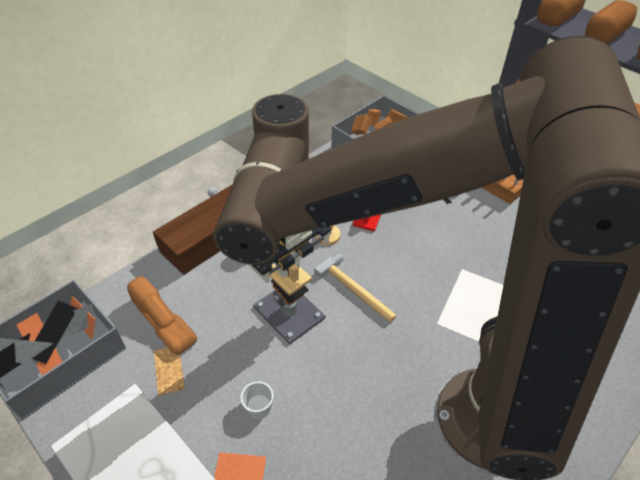

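The side view at (290,280) shows the pad just above the black face. Lowering onto the upper edge.

Request:
{"method": "play_rows", "body": {"series": [[10,0.0015,-0.001,0.01,0],[10,0.0015,-0.001,0.018,0],[10,0.002,-0.001,0.021,0],[10,0.003,-0.001,0.023,0],[10,0.004,-0.001,0.025,0],[10,0.004,-0.001,0.025,0]]}}

```text
clock: 7.0
tool_pos: [0.5064, 0.1301, 0.2208]
orientation: [180.0, 0.1, 176.9]
force: [3.0, -1.3, 4.5]
opening: 0.0154
```

```bash
python3 ws.py w5; python3 wp.py w5
```

```text
7.0 [0.5064 0.1301 0.2208] [1.7996e+02 1.2000e-01 1.7691e+02] [ 2.98 -1.28  4.46] 0.015439365232967819
[349 279   2   3   3]
foot plane 7376 n tool [ 0.007  0.001 -1.   ] tilt about y 0.41 about x 0.04 z at x=0 0.0753
foot extents x [0.0058 0.0422] y [-0.0321  0.0335]
edge slope deg -0.01 edge x 0.0426
  return _methods._mean(a, axis=axis, dtype=dtype,
  ret = um.true_divide(
Traceback (most recent call last):
  File "ws.py", line 13, in <module>
    nn=np.linalg.svd(p-c,full_matrices=False)[2][2]; nn*=np.sign(nn[2]); r=(p-c)@nn; p=p[abs(r)<max(2*r.std(),.001)]; c=p.mean(0)
       ~~~~~~~~~~~~~~~~~~~~~~~~~~~~~~~~~~~~~~~~~^^^
IndexError: index 2 is out of bounds for axis 0 with size 0
```

View pics/w5.png

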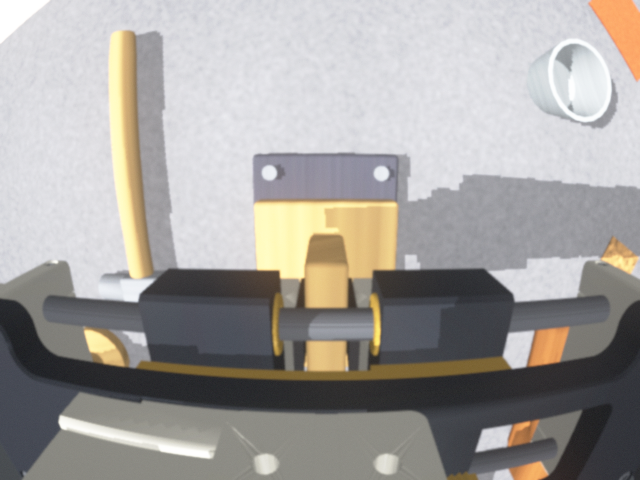

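Contact force is about 6 N and the pad hasn't turned in the grip (0.4°), because friction is holding it. I'll ease the grip gradually so it can pivot.

Request:
{"method": "play_rows", "body": {"series": [[15,0,0,0,0],[16,0,0,0,0],[17,0,0,0,0],[17.5,0,0,0,0],[17.5,0,0,0,0]]}}

```text
clock: 7.55
tool_pos: [0.5058, 0.1301, 0.2203]
orientation: [180.0, 0.0, 176.9]
force: [3.6, 0.7, 4.2]
opening: 0.0157
```

```bash
python3 ws.py w6 2>/dev/null; python3 wp.py w6
```

```text
7.55 [0.5058 0.1301 0.2203] [1.7997e+02 3.0000e-02 1.7689e+02] [3.56 0.73 4.17] 0.015744523700788625
[349 279   2   3   5]
foot plane 7284 n tool [ 0.007  0.    -1.   ] tilt about y 0.38 about x 0.03 z at x=0 0.0752
foot extents x [0.0058 0.0422] y [-0.032   0.0336]
edge slope deg 0.34 edge x 0.0425
```

Request:
{"method": "play_rows", "body": {"series": [[17.8,0,0,0,0],[17.9,0,0,0,0],[18,0,0,0,0],[18,0,0,0,0]]}}

```text
clock: 8.0
tool_pos: [0.5047, 0.1297, 0.2196]
orientation: [-180.0, -0.1, 176.9]
force: [-2.6, 1.9, 3.4]
opening: 0.0159
```

Request:
{"method": "play_rows", "body": {"series": [[18.1,0,0,0,0],[18.2,0,0,0,0]]}}

```text
clock: 8.2
tool_pos: [0.5048, 0.1293, 0.2195]
orientation: [-179.9, -0.1, 176.9]
force: [-1.3, -0.4, -1.1]
opening: 0.0158
```

```bash
python3 ws.py w7 2>/dev/null; python3 wp.py w7
```

```text
8.2 [0.5048 0.1293 0.2195] [-1.7993e+02 -1.1000e-01  1.7686e+02] [-1.25 -0.37 -1.11] 0.01579239992121531
[349 279   3   3   8]
foot plane 6669 n tool [ 0.135  0.    -0.991] tilt about y 7.73 about x 0.01 z at x=0 0.0749
foot extents x [0.0057 0.039 ] y [-0.0321  0.0334]
edge slope deg -0.18 edge x 0.0391
```

The pad has pivoted 7.7° without slipping in the grip. Continuing along the arc with the light grip.

Request:
{"method": "play_rows", "body": {"series": [[18,0.001,0,0.0015,0],[18,0.002,0,0.003,0],[18,0.003,0,0.0045,0],[18.1,0.004,0,0.006,0],[18.1,0.005,0,0.0065,0]]}}

```text
clock: 8.75
tool_pos: [0.5003, 0.13, 0.2133]
orientation: [-180.0, -0.0, 176.9]
force: [0.2, -0.9, 0.6]
opening: 0.0163
```

```bash
python3 ws.py w8 2>/dev/null; python3 wp.py w8
```

```text
8.75 [0.5003 0.13   0.2133] [-1.7999e+02 -3.0000e-02  1.7687e+02] [ 0.19 -0.94  0.59] 0.016273265139084225
[348 279   6   9  31]
foot plane 5656 n tool [ 0.262 -0.    -0.965] tilt about y 15.18 about x -0.0 z at x=0 0.0756
foot extents x [0.005  0.0337] y [-0.0323  0.0333]
edge slope deg 0.02 edge x 0.0338
```

Request:
{"method": "play_rows", "body": {"series": [[18.1,0.0005,0,0.001,0],[18.1,0.0005,0,0.002,0],[18.1,0.0005,0,0.003,0],[18.2,0.0005,0,0.003,0]]}}

```text
clock: 9.2
tool_pos: [0.4998, 0.1302, 0.2105]
orientation: [-180.0, -0.0, 176.9]
force: [-4.1, 0.2, 3.1]
opening: 0.0158
```

```bash
cat >> wp.py <<'E'
xe=np.median(ends[:,1])+.001; ym=np.median([np.percentile(p[:,1],.5),np.percentile(p[:,1],99.5)])
ze=c[2]-((xe-c[0])*n[0]+(ym-c[1])*n[1])/n[2]
e=np.array([xe,ym,ze]); a=np.array([-1,0,0.]);a-=n*(a@n);a/=np.linalg.norm(a)
b=Rm@(e-.012*n+.045*a)+o['tool_pos']; nw=Rm@n; aw=Rm@a
print('pad underside centre world',b.round(4),'tilt',np.degrees(np.arccos(nw[2])).round(2),'yaw',np.degrees(np.arctan2(aw[1],aw[0])).round(2))
ns=np.array([-np.sin(np.radians(16.2)),0,np.cos(np.radians(16.2))]); ns=R.from_euler('z',-3.2,degrees=True).apply(ns); xs=np.array([np.cos(np.radians(-3.2)),np.sin(np.radians(-3.2))])
d=b-np.array([.5127,.1297,.1277]); print('offset along yaw axis',(d[:2]@xs).round(4),'lateral',(xs[0]*d[1]-xs[1]*d[0]).round(4),'dz',d[2].round(4),'gap at rest seat along normal',(d@ns).round(4))
E
python3 ws.py w9 2>/dev/null; python3 wp.py w9
```

```text
9.2 [0.4998 0.1302 0.2105] [-1.7999e+02 -4.0000e-02  1.7688e+02] [-4.06  0.23  3.12] 0.015837941694639982
[348 279   6  12  50]
foot plane 5415 n tool [ 0.282  0.002 -0.959] tilt about y 16.39 about x 0.11 z at x=0 0.0757
foot extents x [0.0049 0.0331] y [-0.0322  0.0335]
edge slope deg -0.55 edge x 0.0332
pad underside centre world [0.5122 0.1301 0.1259] tilt 16.35 yaw -3.08
offset along yaw axis -0.0005 lateral 0.0004 dz -0.0018 gap at rest seat along normal -0.0016
```

The pad is flush and centred: tilt 16.35°, offset under 1 mm, stand sunk about 2 mm. Now I'll grip firmly and push straight down about 8 mm.

Request:
{"method": "play_rows", "body": {"series": [[15,0,0,0,0],[10,0,0,0,0],[10,0,0,0,0],[10,0,0,0.002,0],[10,0,0,0.004,0],[10,0,0,0.006,0],[10,0,0,0.008,0],[10,0,0,0.008,0],[10,0,0,0.008,0],[10,0,0,0.008,0]]}}

```text
clock: 10.25
tool_pos: [0.5001, 0.1301, 0.203]
orientation: [-180.0, 0.0, 176.9]
force: [-6.2, 0.3, 7.4]
opening: 0.0156
```

```bash
python3 ws.py w10 2>/dev/null; python3 wp.py w10
python3 - <<'E'
from h import *
s=snap('scene','scene2');t=snap('side','side2')
a=s['frame'][150:260,290:430,::-1];b=t['frame'][225:345,215:365,::-1]
cv2.imwrite('pics/c2.png',np.hstack([cv2.resize(a,(400,314)),cv2.resize(b,(400,314))]))
E
```

```text
10.25 [0.5001 0.1301 0.203 ] [-1.8000e+02  1.0000e-02  1.7689e+02] [-6.17  0.3   7.44] 0.01558802552544001
[348 279   7  19  90]
seat 90 [0.4914 0.1416 0.154 ] tilt 89.76 yaw 125.83 rect [array([-4.7,  0.1]), array([ 2. , 21.3]), np.float64(89.1)] ctr [0.4913 0.1416 0.1493]
foot plane 5400 n tool [ 0.283  0.001 -0.959] tilt about y 16.41 about x 0.07 z at x=0 0.0756
foot extents x [0.0048 0.0331] y [-0.032   0.0335]
edge slope deg -0.41 edge x 0.0332
pad underside centre world [0.5126 0.1303 0.1185] tilt 16.42 yaw -3.09
offset along yaw axis -0.0002 lateral 0.0005 dz -0.0092 gap at rest seat along normal -0.0088
```

View pics/c2.png

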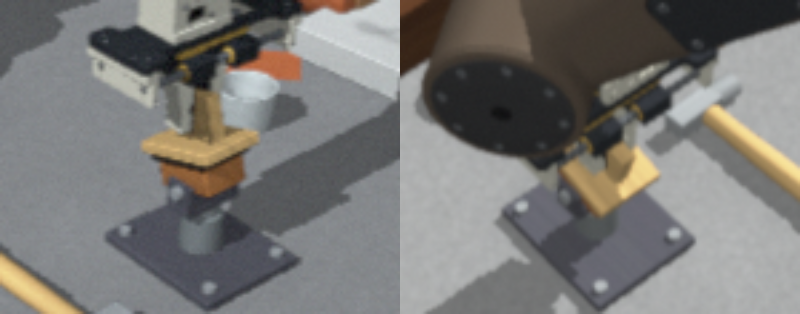

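Request:
{"method": "play_rows", "body": {"series": [[10,0.0003,0,0.0008,0],[10,0.0003,0,0.0008,0],[10,0.0003,0,0.0008,0],[10,0.0003,0,0.0008,0],[10,0.0003,0,0.0008,0]]}}

```text
clock: 10.9
tool_pos: [0.5001, 0.1302, 0.2024]
orientation: [180.0, 0.0, 176.9]
force: [-5.1, -0.7, 7.6]
opening: 0.0159
```

```bash
python3 ws.py w11 >/dev/null 2>&1; python3 wp.py w11; python3 -c "
from h import *
for i in range(2):
    o=get_obs(); print(o['clock'],o['tool_pos'].round(4),o['force'].round(2),o['moment'].round(2),o['opening'],abs(o['qvel']).max()); snapshot('side')"
```

```text
foot plane 5369 n tool [ 0.28   0.001 -0.96 ] tilt about y 16.28 about x 0.04 z at x=0 0.0757
foot extents x [0.0049 0.0331] y [-0.0319  0.0335]
edge slope deg -0.42 edge x 0.0332
pad underside centre world [0.5126 0.1303 0.1178] tilt 16.32 yaw -3.1
offset along yaw axis -0.0002 lateral 0.0006 dz -0.0099 gap at rest seat along normal -0.0095
10.95 [0.5001 0.1302 0.2024] [-5.82  0.04  8.21] [-0.28  1.99 -0.12] 0.01558292615009105 0.0757693935378556
11.0 [0.5001 0.1302 0.2024] [-3.99 -0.47  7.48] [-0.14  1.92 -0.04] 0.01607819744113699 0.06998152648171195
```

The stand has sunk 9.9 mm, the pad's tilt is 16.3° against the seat's 16.2°, and the arm is steady. Handing in.

```bash
python3 -c "
from plant import close_job
print(close_job())"
```

```text
the job is handed in; nothing more can be done
None
```

I pressed the pale rectangular pad flush onto the top piece, with the stand sunk about 1 cm, and handed the job in at 11 s with the pad still held and pressed.

The moves could not tilt the tool. So I rested the pad on the seat's upper edge, eased the grip, and let it pivot in the jaws until it lay on the slope. Then I gripped fully and pushed straight down.

| Last check | Pad | Seat or target |
|---|---|---|
| Tilt | 16.3° | 16.2° |
| Yaw | −3.1° | −3.2° |
| Centre offset | under 1 mm | 0 |
| Sink, from the camera | about 9.9 mm | about 10 mm |
| Sink, from the force (assuming about 1.7 N of pad weight) | about 9 mm | about 10 mm |

- **Sideways force:** at the end, about 4–6 N remained along the slope direction. That is more than the roughly 2.6 N a frictionless flush contact would give, but the pad did not slide.
- **Camera disagreement:** the two fixed cameras disagreed by about 5 mm, so I relied on the wrist camera, which reproduced the stated sizes.
- **Other things on the bench:** none of the moves touched them, but I did not measure their positions again afterwards.

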